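# Pin the length stop and slide it into its notch

## Task

Take the longer of the two steel pins out of the wooden stand and stand it upright in the bore of the sled on the stop rail, right down to the bottom. Then, keeping hold of the pin, slide the sled along the rail until its spring ball clicks into the notch of the small notch plate, without running on past it, and finish holding the pin, with the sled resting still in the notch, so that I can lock it. Leave the short pin in the stand, and do not knock over or push aside the jar.

Things in the scene. Friction and masses are not known exactly. Their poses are not given: they have to be found in the camera images.
- long_pin: The longer steel pin, loose, 120 g nominal: round shank 16 mm across and 55 mm long with a chamfered foot, then a grooved dark round head 22 mm across and 30 mm tall (85 mm in all). Origin at the centre of its foot, z up through the head. At the start it stands upright in one of the two holes of the stand, foot 15 mm above the bench, top of the head 100 mm above the bench.
- short_pin: The shorter steel pin, loose, same shank diameter but only 50 mm in all (shank 32 mm, head 22 mm across, 18 mm tall). Origin at the centre of its foot. Stands in the other hole of the stand; top 65 mm above the bench. Stays there.
- pin_stand: Fixed wooden block 56 x 124 x 40 mm (x, y, z), origin at the centre of its underside. Two holes 18 mm across, 25 mm deep, at y = -35 and +35 mm; which pin stands in which varies.
- rail: Fixed stop rail on the bench: aluminium base 96 x 400 x 8 mm, a steel bar along its y axis, dark end blocks at y = -192 and +192 mm, 44 mm tall. Origin at the underside of its base. The sled slides along its y axis.
- sled (a joint): Sled position along the rail's +y, m: 0 at its -y stop, 0.25 at its +y stop; starts at 0 to 0.05. Sliding takes about 2 N; it stays where left. The spring ball pushes back with up to 9 N more while climbing the first ridge (11 to 6 mm before the notch centre), then pulls the sled into the notch; the second ridge pushes back likewise up to about 6 mm past the centre, then the sled slips out beyond.
- bore_mouth (a point): Centre of the mouth of the bore in the sled's flat top, 63.5 mm above the bench. The sled is an aluminium block 56 mm across the rail, 70 mm along it; the bore is upright, 17.5 mm across, chamfered, 30 mm deep, closed below.
- bore_floor (a point): Centre of the bore's floor, 33.5 mm above the bench; moves with the sled. The pin's foot rests here when fully home, its head then spans 88 to 118 mm above the bench.
- ball (a point): Centre of the sled's spring ball (10 mm), under the flange with a dark plunger barrel (top 56 mm above the bench) that stands out 38 mm from the bore axis to the rail's -x side. Level with the bore along the rail.
- notch_plate: Fixed dark steel plate 22 x 58 x 8 mm lying on the rail's base under the path of the ball, its y axis along the rail, with two bright round ridges across it 11 mm apart. Its origin lies under the notch, midway between the ridges; the sled is in the notch when the ball's centre is above the origin (same y in the plate's frame). It lies 70 to 205 mm ahead of the sled's start, in the rail's +y direction.
- jar_screws: White jar with a red lid, 62 mm across, 86 mm tall, loose, near the front edge; origin under its centre. To be left alone.

How it is judged:
By the outcome, as a careful person would: the job done as asked, in the order asked, and still so for the second after the job is handed in, while the arm keeps its last pose, push and grip.
It also fails if it takes over 64 s, if anything falls off the work surface, if the arm or the gripper's body presses on something with over 40 N, if the wrist force passes 120 N, or if a joint passes its speed limit or range.

## Robot

A 6-joint arm with a two-finger parallel gripper is mounted at the origin on a cart in front of the work surface, level with it; the furniture and walls round the work are solid. World frame = base frame: x ahead of the robot, y to its left, z up, the work surface at z = 0. Lengths are in mm, angles in rad, forces in N, time in s.
With the tool pointing down it reaches from about 275 to 875 mm from the base axis. Payload 12.5 kg.
Tool frame: the origin (TCP) lies between the finger pads; the fingertips stand 11 mm ahead of it and the grasp point (between the pads) lies 8 mm behind it; z points along the fingers, y is the line along which they close (so a half turn about z gives the same grasp; the last joint's range is limited). The gripper opens to 85 mm and grips with 20 to 120 N. Pads are 22 mm wide; open, the fingers measure 114 mm over their backs; the gripper's body (76 mm by 85 mm) begins 54 mm behind the grasp point. The pads swing forward as they close: fully open they stand 13 mm farther back than shut.
Start: joints at [1.11, 0.351, 1.652, -0, 1.139, -0.085], TCP at [201.827, 511.615, 242.29] pointing down, gripper open.
Joint ranges: [-2.75, 2.75], [-0.79, 2.1], [0.01, 2.65], [-1.57, 4.71], [0.07, 3.14], [-2.87, 2.87]. Speed limits (rad/s): [2.22, 2.22, 2.79, 3.14, 3.14, 3.14].

## Interface

Orientations are given as [roll, pitch, yaw] about the fixed x, y, z axes, in that order (R = Rz(yaw) Ry(pitch) Rx(roll)).
In Python, from plant import ctrl gives the robot as it stands. The module is installed in compiled form; this text tells all that it offers. Calls block until the motion is done:
- ctrl.movep(position, orientation): joint-space move of the TCP to a pose.
- ctrl.move_straight(position, frame=None, max_speed=150, until_force=None): straight line of the TCP; frame=None keeps the orientation; max_speed is the mean speed in mm/s. With until_force (N) it stops when the force on the tool has changed by that much, and returns True; else False.
- ctrl.move_joints(angles): joint-space move.
- ctrl.gripper_to(opening, grasp_force=None): finger opening in mm; grasp_force is the grip in N (None keeps the last); returns when the fingers have stopped.
- ctrl.sleep(seconds).
- ctrl.ik(position, orientation): joint angles nearest the present ones, or None.
- ctrl.read_state(): the state.
- ctrl.grab_frame(name): name is "scene" or "top" or "wrist"; returns the picture (400x640x3 uint8, red, green, blue); there is no depth.
- ctrl.camera_params(name): a dict with "fovy" (degrees; the focal length in pixels is half the picture's height over the tangent of half this angle, whatever the lens; pixels are square), "cx", "cy" (the principal point, pixels), "rvec" (rotation vector, rad) and "tvec" (3), from world to camera coordinates, as OpenCV has them. Camera axes: x right, y down, z forward; pixel columns grow to the right and rows downward; lengths in mm; the calibration is good to about 2 mm. A picture is of the moment at which its call begins: read the wrist's pose just before it. camera_params takes no time and is no camera call; for the wrist camera it gives the pose at the moment of the call.
A pose or a line that the arm cannot do raises ctrl.IKError and nothing moves.
- ctrl.sign_off(): hands the job in; it is judged then, once.
The state is a dict: "time": time; "joints": joint angles; "qd": joint speeds; "joint_efforts": joint torques, N m; "ee_pos": TCP position; "ee_rot": TCP orientation; "ft_force": force on the tool from outside, world axes, zero at the start; "torque": the same for the moment, N m; "finger_gap": finger opening in mm; "grip_force": force on a finger pad.
Only numpy, scipy, OpenCV 4.12 (cv2) and the standard library are available. Lean on these libraries where they do the work, as an engineer would, in place of code of your own. Each camera call takes 0.05 s, during which the arm holds its last target. There are 200 camera calls.

## Working session

There is one attempt and no reset: what is moved stays moved. The work goes in short steps, each a Python script; the robot and the scene stay as the last script left them, time stands still between calls to the robot, and variables do not carry over. Pictures are saved under pics/ and viewed, at most 10 in all, crops included, and the job is handed in when it is done.

```bash
mkdir -p pics; cat > h.py <<'E'
import numpy as np, cv2
from plant import ctrl
def snap(name, fn=None):
    p=ctrl.camera_params(name); im=ctrl.grab_frame(name)
    if fn: cv2.imwrite('pics/'+fn, cv2.cvtColor(im,cv2.COLOR_RGB2BGR))
    return im,p
def KRt(p):
    f=200/np.tan(np.radians(p['fovy'])/2)
    return np.array([[f,0,p['cx']],[0,f,p['cy']],[0,0,1]]),cv2.Rodrigues(np.array(p['rvec'],float))[0],np.array(p['tvec'],float).ravel()
def ray(p,uv,z):
    K,R,t=KRt(p); d=R.T@np.linalg.inv(K)@np.array([uv[0],uv[1],1.]); c=-R.T@t
    return c+d*(z-c[2])/d[2]
def proj(p,X):
    K,R,t=KRt(p); q=K@(R@np.array(X,float)+t); return q[:2]/q[2]
E
python3 - <<'E'
from h import *
for n in('top','scene','wrist'):
    im,p=snap(n,n+'0.png'); K,R,t=KRt(p); print(n,p,(-R.T@t).round(0))
s=ctrl.read_state(); print(s['time'],s['ee_rot'],s['ft_force'])
E
```

```text
top {'fovy': 46.33619317906662, 'cx': 322.43804429700765, 'cy': 205.67082949335503, 'rvec': array([ 2.18037804, -2.16531046,  0.11884718]), 'tvec': array([ 114.97524603,  503.95329966, 1185.17420408])} [ 380.  127. 1229.]
scene {'fovy': 51.17132946008982, 'cx': 326.0219197349001, 'cy': 198.57870597812143, 'rvec': array([ 2.34031754, -0.72927837,  0.26597396]), 'tvec': array([-319.54467956,  348.2806634 ,  692.89697746])} [ 159. -336.  752.]
wrist {'fovy': 59.56372517854463, 'cx': 318.1210899296951, 'cy': 200.02641152568728, 'rvec': array([-2.36288037, -1.60844769, -0.26587845]), 'tvec': array([-549.17355251,  -41.35834039,  380.5580494 ])} [124. 542. 373.]
0.15 [-3.14071421e+00 -5.76991750e-05  2.76581593e+00] [ 0.02993427 -0.41821301 -0.3263487 ]
```

View pics/top0.png

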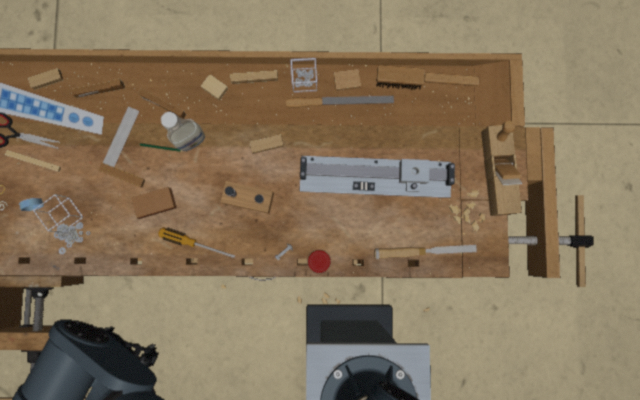

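View pics/scene0.png

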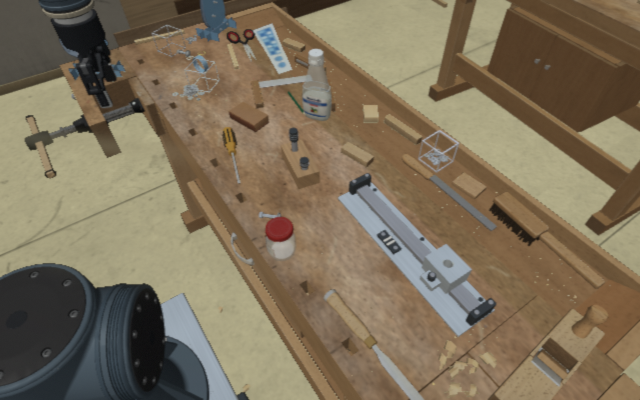

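The top view shows the stand with pins at (231,190) and (260,198), the rail with its sled bore near (415,171), the plunger at (412,186), the notch plate at (363,186) and the jar at (318,261). In the scene view the taller pin is the far one at (293,133), so the long pin is the +y one.

```bash
python3 - <<'E'
from h import *
p=ctrl.camera_params('top')
for n,uv,z in [('long',(230,190),100),('short',(260,198),65),('bore',(416,171),63.5),('plunger',(412,186),56),('notch',(363,186),14),('jar',(319,261),86),('railA',(304,168),44),('railB',(450,174),44)]:
    print(n,ray(p,uv,z).round(0))
w=ctrl.camera_params('wrist');K,R,t=KRt(w)
print('wrist axes',R.round(2))
p=ctrl.camera_params('scene'); print(ray(p,(293,131),100).round(0),ray(p,(447,264),63.5).round(0))
E
```

```text
long [532. 344. 100.]
short [517. 275.  65.]
bore [ 589. -117.   64.]
plunger [ 552. -108.   56.]
notch [557.  12.  14.]
jar [362. 126.  86.]
railA [598. 167.  44.]
railB [ 586. -209.   44.]
wrist axes [[ 0.37  0.93 -0.  ]
 [ 0.88 -0.35  0.32]
 [ 0.3  -0.12 -0.95]]
[530. 345. 100.] [ 589. -116.   64.]
```

```bash
python3 - <<'E'
from h import *
import pickle
Y=np.pi-0.032
ctrl.movep([570,-55,190],[np.pi,0,Y]); ctrl.sleep(.3)
a=snap('wrist','rail1.png')
ctrl.movep([531,335,210],[np.pi,0,Y]); ctrl.sleep(.3)
b=snap('wrist','pin1.png')
pickle.dump((a,b),open('v.pkl','wb'))
print(ctrl.read_state()['time'],ctrl.read_state()['ee_pos'])
E
```

```text
4.7167 [531.20264369 334.62680689 210.01457457]
```

View pics/rail1.png

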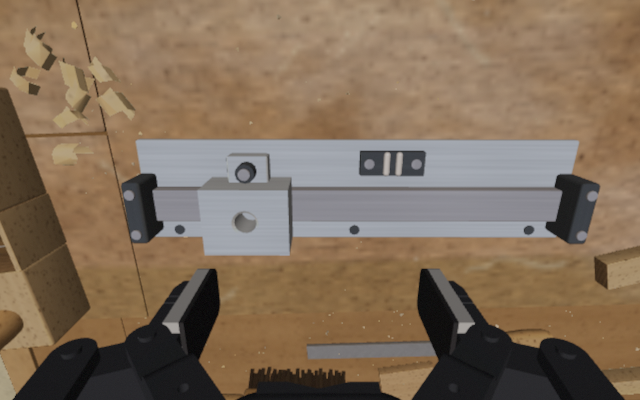

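View pics/pin1.png

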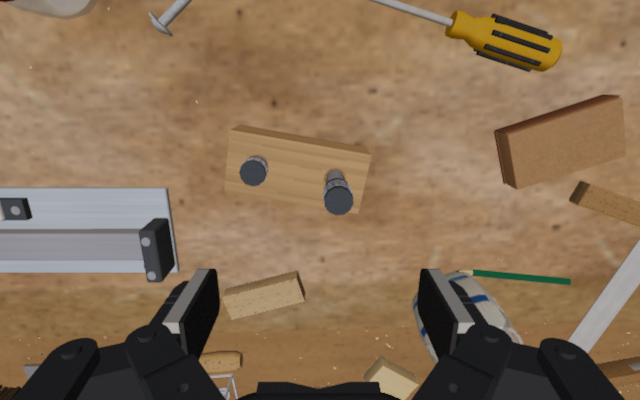

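The rail view shows the bore mouth at about (245,222), the plunger cap at (245,173) and the ridges near (387,163) and (400,163). The pin view shows the long head's top at about (339,200) and the short one at (254,170). I'll refine these with blobs.

```bash
python3 - <<'E'
from h import *
import pickle
(a,pa),(b,pb)=pickle.load(open('v.pkl','rb'))
def blob(im,u,v,r,thr,inv=True):
    g=cv2.cvtColor(im,cv2.COLOR_RGB2GRAY)[v-r:v+r,u-r:u+r]
    m=((g<thr) if inv else (g>thr)).astype(np.uint8)
    n,l,s,c=cv2.connectedComponentsWithStats(m)
    return [(s[i].tolist(),(c[i]+[u-r,v-r]).round(1)) for i in range(1,n) if s[i][4]>20]
print('bore',blob(a,245,222,18,135)); print('ridge',blob(a,393,163,11,150,False)); print('plug',blob(a,245,173,13,70))
print('long',blob(b,339,199,22,80)); print('short',blob(b,254,170,22,80))
cv2.imwrite('pics/c1.png',cv2.cvtColor(np.hstack([cv2.resize(i,None,fx=6,fy=6,interpolation=0) for i in (a[195:255,215:275],b[160:220,310:370])]),cv2.COLOR_RGB2BGR))
for n,p,uv,z in [('bore',pa,(245,222),63.5),('plug',pa,(245,173),56),('notch',pa,(393.5,163),14),('blockA',pa,(129,196),44),('blockA2',pa,(136,237),44),('blockB',pa,(592,196),44),('B2',pa,(582,237),44),('long',pb,(339,200),100),('short',pb,(254,172),65)]: print(n,ray(p,uv,z).round(1))
E
```

```text
bore [([6, 8, 23, 20, 297], array([243.6, 222.8]))]
ridge [([2, 1, 6, 21, 98], array([386.3, 163.2])), ([14, 1, 6, 21, 99], array([398.7, 163.1]))]
plug [([4, 2, 20, 21, 161], array([247.6, 169.8]))]
long [([9, 0, 20, 9, 37], array([334.5, 179.8])), ([8, 9, 28, 29, 648], array([338.1, 199.8]))]
short [([8, 12, 26, 26, 509], array([252.5, 172.4]))]
bore [ 590.9 -113.9   63.5]
plug [ 552.7 -111.6   56. ]
notch [558.1  13.2  14. ]
blockA [ 572.3 -213.1   44. ]
blockA2 [ 609.9 -214.7   44. ]
blockB [584.6 173.9  44. ]
B2 [622.2 173.5  44. ]
long [530.3 349.6 100. ]
short [516.  282.6  65. ]
```

View pics/c1.png

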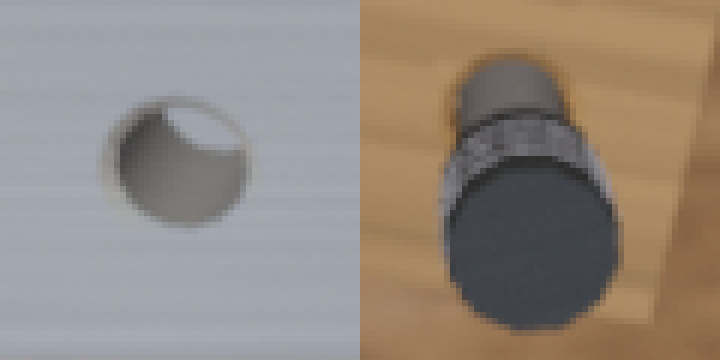

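The crop shows the bore mouth as an ellipse centred at (244.6,221.4) and the long head's top disc at (338.2,200.1), 29 px across. The views disagree by about 5 mm in y for the pin, so I'll check once closer.

```bash
python3 - <<'E'
from h import *
Y=np.pi-0.032
ctrl.gripper_to(52,60)
ctrl.movep([531,348,140],[np.pi,0,Y]); ctrl.sleep(.3)
im,p=snap('wrist','pin2.png')
g=cv2.cvtColor(im,cv2.COLOR_RGB2GRAY)
print(proj(p,(531,348,100)),ctrl.read_state()['ee_pos'],ctrl.read_state()['time'])
p=ctrl.camera_params('top'); im,_=snap('top'); 
E
```

```text
[318.22870371 241.69150078] [531.45715138 348.07285735 141.2475659 ] 5.8833
```

View pics/pin2.png

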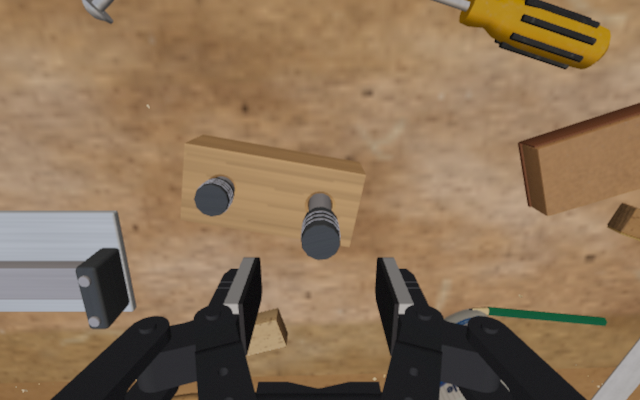

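The disc is centred at (321,239) against the finger midpoint at u=319, so the pin is at about (530.2, 349.3), which agrees with the earlier wrist reading. Next I grasp it.

```bash
python3 - <<'E'
from h import *
ctrl.move_straight([530.2,349.3,140]); 
print(ctrl.move_straight([530.2,349.3,78],max_speed=80,until_force=15))
ctrl.gripper_to(15,60); s=ctrl.read_state(); print(s['finger_gap'],s['grip_force'],s['ft_force'],s['ee_pos'])
ctrl.gripper_to(15,100)
ctrl.move_straight([530.2,349.3,165],max_speed=80)
s=ctrl.read_state(); print(s['finger_gap'],s['ft_force'],s['torque'],s['time'])
ctrl.move_straight([590,-80,165],max_speed=250); ctrl.sleep(.4)
snap('wrist','hold.png'); s=ctrl.read_state(); print(s['finger_gap'],s['ft_force'],s['ee_pos'],s['time'])
E
```

```text
False
20.47289913113558 58.498735427856445 [-0.82756646 -0.61419409  5.40220702] [530.5025076  349.42712518  78.64392691]
19.859134883908954 [-0.59050109  0.0660649  -0.27073172] [-0.04080372 -0.04799299 -0.02043082] 8.95
19.952139262764895 [-0.23042059 -0.35779251 -2.0018298 ] [589.98228044 -79.88753208 164.98665798] 11.2833
```

View pics/hold.png

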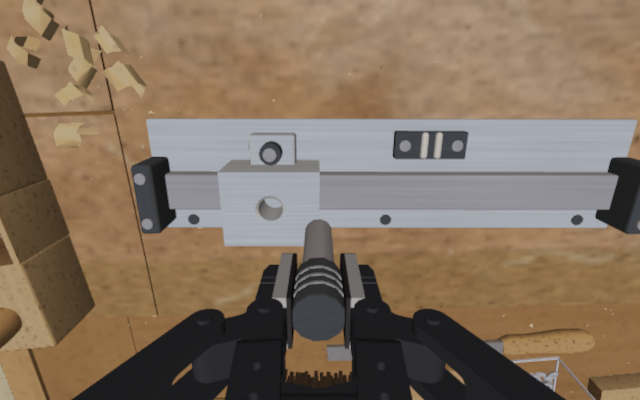

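The held pin's head top is at about (318,313), its foot front near (318,221), and the bore is at about (270,208). I'll measure the bore and check pin alignment with the same camera.

```bash
python3 - <<'E'
from h import *
im=cv2.cvtColor(cv2.imread('pics/hold.png'),cv2.COLOR_BGR2RGB); p=ctrl.camera_params('wrist')
print('bore',ray(p,(270,208),63.5),'plug',ray(p,(270,153),56),'notch',ray(p,(431,145),14))
print('head top pred',proj(p,(590,-80,187)),'foot pred',proj(p,(590,-80,102)),'foot -x edge',proj(p,(582,-80,102)),'head -x edge',proj(p,(579,-80,187)),proj(p,(601,-80,187)))
pc=np.hstack([cv2.resize(i,None,fx=6,fy=6,interpolation=0) for i in (im[180:240,240:300],im[205:265,290:350])])
cv2.imwrite('pics/c2.png',cv2.cvtColor(pc,cv2.COLOR_RGB2BGR))
E
```

```text
bore [ 590.57880081 -114.31375015   63.5       ] plug [ 552.64093694 -112.40014462   56.        ] notch [558.33114125  12.5422769   14.        ]
head top pred [318.65717422 317.34746649] foot pred [318.34071824 227.31694777] foot -x edge [317.92040147 214.97827114] head -x edge [317.71822852 292.03398971] [319.54655362 341.32466206]
```

View pics/c2.png

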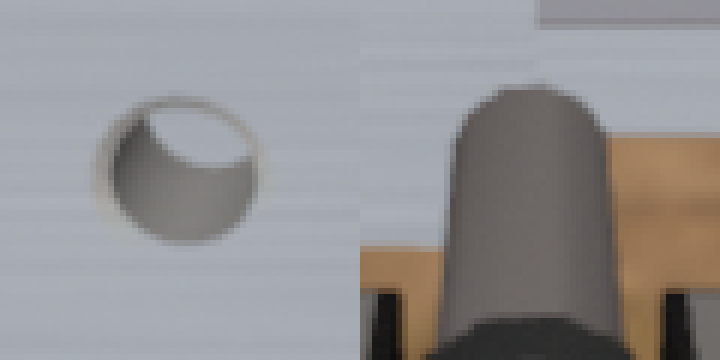

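Bore (590.5, -114.5) is consistent in both views, and the pin foot appears about (+1, -0.4) mm from the TCP. I'll descend with a force guard.

```bash
cat >> h.py <<'E'
def st(m=''):
    s=ctrl.read_state(); print(m,s['ee_pos'].round(1) if hasattr(s['ee_pos'],'round') else s['ee_pos'],np.round(s['ft_force'],1),np.round(s['torque'],2),round(s['finger_gap'],2),round(s['time'],1)); return s
E
python3 - <<'E'
from h import *
x,y=589.5,-114.1
ctrl.move_straight([x,y,165]); ctrl.move_straight([x,y,131],max_speed=80); ctrl.sleep(.3)
snap('wrist','hover.png'); st('hover')
hit=ctrl.move_straight([x,y,118],max_speed=20,until_force=6); st(hit)
if not hit:
    hit=ctrl.move_straight([x,y,100],max_speed=25,until_force=8); st(hit)
E
```

```text
hover [ 589.6 -114.1  131.3] [-0.1  0.3 -1.7] [-0.01  0.03  0.04] 19.6 12.6
False [ 589.6 -114.1  117.9] [ 1.8  0.7 -3.5] [-0.05 -0.4   0.04] 19.99 13.4
False [ 589.5 -114.1   99.8] [ 5.5 -0.8 -3.8] [-0.15 -0.87 -0.01] 19.69 14.2
```

In the bore; Fx is +5.5 N, so I'll ease x slightly and go to the floor.

```bash
python3 - <<'E'
from h import *
ctrl.move_straight([590.1,-114.1,100],max_speed=20); st()
hit=ctrl.move_straight([590.1,-114.1,90],max_speed=10,until_force=12); s=st(hit)
ctrl.sleep(.3); st(); snap('wrist','home.png')
E
```

```text
[ 589.8 -114.1   99.9] [ 1.3 -1.  -2.8] [-0.09 -0.33  0.  ] 19.79 14.5
True [ 590.2 -114.1   97.2] [-1.   0.7  5.9] [0.03 0.18 0.01] 19.78 15.0
 [ 590.2 -114.1   97.2] [-0.4  0.1  4.4] [ 0.1   0.15 -0.  ] 19.99 15.3
```

View pics/home.png

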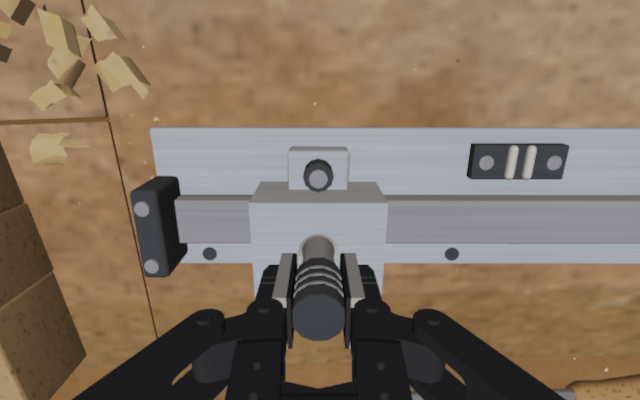

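The pin is home: it stopped at z=97.2, so the foot is at about 33.5. The plunger is at (318,178) and the ridges are at about (513,162) and (530,162). Next I slide along the rail, logging force near the notch.

```bash
python3 - <<'E'
from h import *
p=ctrl.camera_params('wrist'); d=np.array([0.0318,0.9995,0]); 
n=ray(p,(521,162),14); b=ray(p,(318,178),56); print('notch',n,'plug',b,'s',(n-b)@d,'s from bore',(n-np.array([590.4,-114.3,0]))@d)
s0=ctrl.read_state(); P=np.array([590.2,-114.1,97.2])
for s,v in [(30,40),(70,60),(108,50)]:
    ctrl.move_straight(P+d*s,max_speed=v); st(s)
E
```

```text
notch [558.57906633  13.88691998  14.        ] plug [ 553.46496111 -113.23865194   56.        ] s 127.2246376793875 s from bore 127.11092082794079
30 [591.2 -83.6  97.2] [-0.2  1.6  5.9] [0.46 0.09 0.04] 19.06 16.2
70 [592.5 -43.7  97.3] [0.4 2.2 5.2] [0.46 0.02 0.03] 19.93 17.1
108 [593.7  -5.9  97.3] [-0.2  1.6  5.7] [ 0.34  0.   -0.03] 19.66 18.0
```

```bash
python3 - <<'E'
from h import *
d=np.array([0.0318,0.9995,0]); P=np.array([590.2,-114.1,97.2]); o=[]
for s in np.arange(110,124.1,1):
    ctrl.move_straight(P+d*s,max_speed=15); q=ctrl.read_state(); o.append((float(s),round(float(q['ee_pos'][1]),1),*np.round(q['ft_force'],1).tolist(),round(float(q['torque'][0]),2)))
    if s>121 and q['ft_force'][1]>3: break
print(*o,sep='\n'); print(q['time'],q['finger_gap'])
E
```

```text
(110.0, -4.2, 0.2, -1.1, 6.5, -0.02)
(111.0, -3.3, -1.0, -1.4, 5.2, -0.2)
(112.0, -2.4, -0.2, -0.9, 4.8, -0.25)
(113.0, -1.4, -0.1, -1.3, 4.3, -0.27)
(114.0, -0.4, -0.4, -1.8, 5.1, -0.29)
(115.0, 0.4, -0.4, -3.0, 5.2, -0.61)
(116.0, 1.0, -1.2, -5.8, 5.0, -1.2)
(117.0, 1.5, -0.3, -8.5, 4.3, -1.78)
(118.0, 2.0, -0.3, -11.3, 5.0, -2.45)
(119.0, 3.6, 0.2, -6.6, 4.4, -1.43)
(120.0, 5.3, 0.1, -4.6, 4.5, -0.93)
(121.0, 6.8, 0.0, -2.3, 5.1, -0.53)
(122.0, 8.1, 0.8, -0.5, 5.5, -0.3)
(123.0, 9.3, 1.2, -1.4, 5.1, 0.02)
(124.0, 10.4, -0.2, 1.0, 4.2, 0.09)
21.7583 19.740428173161895
```

```bash
python3 - <<'E'
from h import *
d=np.array([0.0318,0.9995,0]); P=np.array([590.2,-114.1,97.2]); o=[]
for s in (125,126):
    ctrl.move_straight(P+d*s,max_speed=10); ctrl.sleep(.3); st(s)
im,p=snap('wrist','end.png')
c=im[130:230,240:400]; cv2.imwrite('pics/c3.png',cv2.cvtColor(cv2.resize(c,None,fx=5,fy=5,interpolation=0),cv2.COLOR_RGB2BGR))
E
```

```text
125 [594.2  11.2  97.2] [-0.2 -0.9  4.9] [-0.16 -0.08  0.01] 19.35 22.3
126 [594.3  11.7  97.2] [ 0.3 -3.3  5.2] [-0.83 -0.06  0.01] 19.55 22.9
```

View pics/c3.png

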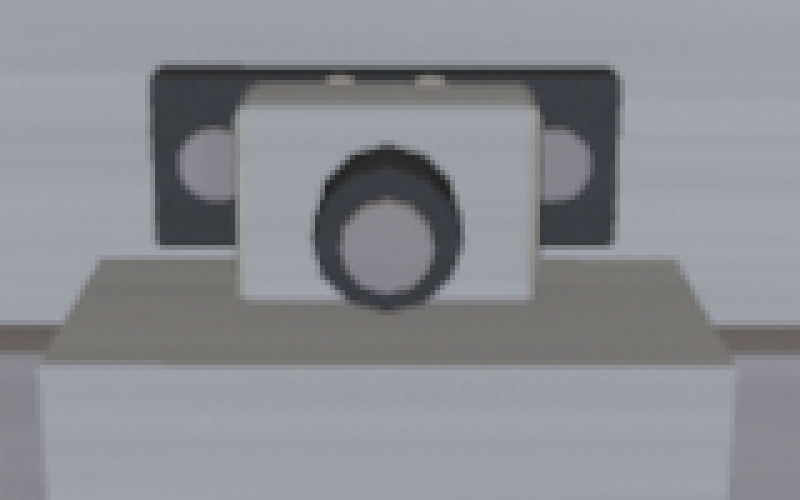

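The ridges are centred at crop x≈385 and the plunger and flange at ≈388, so the sled is within about 0.5 mm of the notch centre. I'll relax the residual push, check that it holds still, and hand in.

```bash
python3 - <<'E'
from h import *
d=np.array([0.0318,0.9995,0]); P=np.array([590.2,-114.1,97.2])
ctrl.move_straight(P+d*125.5,max_speed=5); ctrl.sleep(.5); st(); ctrl.sleep(1); s=st()
f=s['ft_force']
if abs(f[1])<3 and s['finger_gap']>18: ctrl.sign_off(); print('signed')
E
```

```text
[594.3  11.5  97.3] [ 0.4 -1.8  5.1] [-0.49 -0.07 -0.01] 19.57 23.7
 [594.2  11.5  97.2] [ 0.7 -2.8  6. ] [-0.48 -0.13 -0.03] 20.08 24.7
the job is handed in; nothing more can be done
signed
```

The long pin is seated at the bottom of the sled's bore and still gripped, the sled is at rest in the notch (about 0.5 mm from its centre in the last image), the short pin and jar were never touched, and the job was handed in at about 25 s.

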